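Lock a circuit board into a solder pallet with a quarter-turn hold-down

TASK

Lift the loose dust cover off the board on the solder pallet and stand it open side down on the bench. Then take the spring hold-down from its wooden rack, drop its T-foot through the slot beside the board, press it down against its spring and turn it a quarter turn, so that its finger lies over the end of the board and the cross pin springs up into the groove under the plate when you let go. Leave the board in its nest and the other things on the bench where they are.

Things in the scene. Friction and masses are not known exactly. Their poses are not given: they have to be found in the camera images.
- pallet: solder pallet, fixed: a black plate 110 (x) x 124 (y) x 10 mm on four feet, its top 30 mm above the bench; origin on the bench under the plate's middle, z up. An aluminium bar 5 mm high runs along each long edge (x = +-49.5 to 55 mm). The board's nest is round the local point y = +20 mm, the T-slot at y = -28 mm.
- slot (a point): centre of the T-slot's mouth in the plate's top (pallet's axes), framed by thin steel strips. The slot goes through the 10 mm plate: 35 mm along the pallet's x, 10 mm wide along its y. In the underside a locking groove crosses it along the pallet's y: 11 mm wide, 36 mm long, 4.5 mm deep (roof 5.5 mm below the plate's top). Free space beneath.
- nest (a point): centre of the board's nest on the top of the plate, 48 mm from the slot along the pallet's +y; low guides (2.2 mm) stand round the board and a fixed lip holds its far (+y) end.
- toe_place (a point): point over the board's near end, 36 mm from the slot centre along the pallet's +y and 3.5 mm above the plate: where the hold-down's toe belongs when locked.
- board: small green circuit board 24 x 36 mm, 2 mm thick, with a black block up to 10 mm high whose near side is 14 mm from the board's near end; it lies loose in the nest with about 1.4 mm of play, its axes along the pallet's. Origin at the centre of its underside.
- cover: grey plastic dust cover over board and nest, an open-bottomed box 45 (x) x 57 (y) x 17 mm high with 2.5 mm walls, 70 g, resting loose on the plate. On top stands a handle fin 12 (x) x 32 (y) x 24 mm, from 17 to 41 mm above the origin. Origin: centre of its open underside, z up. At the start its axes are those of the pallet.
- cover_grip (a point): on the axis of the cover's handle fin, 38 mm above the cover's underside (3 mm below the fin's top): a place for the TCP; pinch the fin across its 12 mm (the cover's x).
- rack: wooden block 56 (x) x 72 (y) x 30 mm, fixed, with two pockets 36 (x) x 12 (y) mm at local y = +17 and -17 mm; the hold-down stands in the +y pocket, the other is empty. Origin: centre of its underside. Pallet and rack stand on the bare front strip of the bench (x 0.35 to 0.57 m, y -0.45 to 0.45 m), which has room for the cover; behind it lies a 4 mm blue mat.
- holddown: spring hold-down, 110 g. Origin: centre of the underside of its 22 mm collar, z up. A 16 mm hub reaches 13 mm above it; a finger 9 mm wide runs along its +x to a round black toe. Through the hub goes the stem: wing on top, cross pin below, both along x, turning with the finger. It starts upright in the rack, its axes the rack's. It enters the slot with the finger along the pallet's +x or -x.
- stem (a joint): how far the stem is pressed down against its spring, m: 0 = up, stop at 0.010. Takes 5 N to start and 0.7 N more per mm. At 0 the pin's top is 4.5 mm below the collar's underside; with the collar on the plate, press 5.5 mm or more (best 7.5) to free the pin beneath the plate, then turn finger and all towards the board. Let go over the groove it rises to about 0.001, beside it only to 0.0055.
- wing (a point): centre of the black wing grip on the stem: 22 mm long (holddown's x), 12 mm thick (y), 24 mm high; with the stem up it spans 24 to 48 mm above the collar's underside. Grip it across the 12 mm with the TCP about 43 mm above the collar's underside, so that the fingertips stay off the hub.
- pin (a point): centre of the steel cross pin, 30 mm long (holddown's x) and 7 mm thick with round ends; 8 mm below the collar's underside while the stem is up. The shank is 7 mm thick.
- toe (a point): underside of the toe (9 mm diameter), 36 mm out along the holddown's +x and 3.5 mm above the collar's underside; it passes 1.5 mm above the board.
- tweezers: bystander: steel tweezers, 122 mm long, lying on the blue mat; origin at the middle of the underside.
- spudger: bystander: thin purple plastic pry bar, 135 mm long, lying on the bench.
- pot: bystander: white plastic pot with a lid, 48 mm diameter, 74 mm high, standing on the bench.
- pump: bystander: green desoldering pump, 168 mm long, lying on the blue mat.
Not all that is in view belongs to the job. Leave any pink look-alike of the holddown alone.

How it is judged:
By the outcome, as a careful person would: the job done as asked, in the order asked, and still so for the second after the job is handed in, with the robot touching nothing.
It also fails if it takes over 58 s, if anything falls off the work surface, if the arm or the gripper's body presses on something with over 40 N, if the wrist force passes 120 N, or if a joint passes its speed limit or range.

ROBOT

A 6-joint arm with a two-finger parallel gripper is mounted at the origin on a cart in front of the work surface, level with it; the furniture and walls round the work are solid. World frame = base frame: x ahead of the robot, y to its left, z up, the work surface at z = 0. Lengths are in mm, angles in rad, forces in N, time in s.
With the tool pointing down it reaches from about 275 to 825 mm from the base axis. Payload 4.9 kg.
Tool frame: the origin (TCP) lies between the finger pads, 19 mm behind the fingertips; this is the grasp point; z points along the fingers, y is the line along which they close (so a half turn about z gives the same grasp; the last joint's range is limited). The gripper opens to 85 mm and grips with 20 to 120 N. Pads are 22 mm wide; open, the fingers measure 114 mm over their backs; the gripper's body (76 mm by 85 mm) begins 54 mm behind the grasp point. The pads swing forward as they close: fully open they stand 13 mm farther back than shut.
Start: joints at [1.215, 0.326, -0.193, 1.052, 0, 1.437], TCP at [120.985, 536.546, 249.981] pointing down, gripper open.
Joint ranges: [-2.65, 2.65], [-0.97, 1.79], [-1.3, 1.35], [-1.93, 2.1], [-1.47, 1.37], [-3.14, 3.14]. Speed limits (rad/s): [2.57, 2.57, 3.14, 3.14, 3.14, 3.14].

INTERFACE

Orientations are given as [roll, pitch, yaw] about the fixed x, y, z axes, in that order (R = Rz(yaw) Ry(pitch) Rx(roll)).
In Python, from bench import bot, solve_ik, imaging gives the robot as it stands. Calls block until the motion is done:
- bot.move_ptp(position, orientation): joint-space move of the TCP to a pose.
- bot.movel(position, rot=None, max_speed=150, threshold=None): straight line of the TCP; rot=None keeps the orientation; max_speed is the mean speed in mm/s. With threshold (N) it stops when the force on the tool has changed by that much, and returns True; else False.
- bot.move_j(angles): joint-space move.
- bot.grip(opening, effort=None): opening from 0.0 (shut) to 1.0 (fully open); effort is the grip in N (None keeps the last); returns when the fingers have stopped.
- bot.dwell(seconds).
- solve_ik(position, orientation): joint angles nearest the present ones, or None.
- bot.get_state(): the state.
- imaging.capture(name): name is "scene" or "top" or "wrist"; returns the picture (420x560x3 uint8, blue, green, red); there is no depth.
- imaging.camera_model(name): a dict with "K" (3x3 intrinsics, pixels), "position" and "rotation" of the camera in the world. Camera axes: x right, y up, looking along -z (the intrinsics and any distortion apply to the point x, -y, -z); pixel columns grow to the right and rows downward; lengths in mm; the calibration is good to about 2 mm. The wrist camera is an equidistant fisheye: a pixel r from the principal point sees the ray r / f radians off the axis. A picture is of the moment at which its call begins: read the wrist's pose just before it. camera_model takes no time and is no camera call; for the wrist camera it gives the pose at the moment of the call.
A pose or a line that the arm cannot do raises bot.IKError and nothing moves.
- bot.sign_off(): hands the job in; it is judged then, once.
The state is a dict: "t": time; "qpos": joint angles; "joint_velocities": joint speeds; "effort": joint torques, N m; "tcp_pos": TCP position; "orientation": TCP orientation; "contact_force": force on the tool from outside, world axes, zero at the start; "wrist_torque": the same for the moment, N m; "opening": opening from 0.0 (shut) to 1.0 (fully open); "gripper_force": force on a finger pad.
Only numpy, scipy, OpenCV 4.12 (cv2) and the standard library are available. Lean on these libraries where they do the work, as an engineer would, in place of code of your own. Each camera call takes 0.05 s, during which the arm holds its last target. There are 200 camera calls.

## Working session

There is one attempt and no reset: what is moved stays moved. The work goes in short steps, each a Python script; the robot and the scene stay as the last script left them, time stands still between calls to the robot, and variables do not carry over. Pictures are saved under pics/ and viewed, at most 10 in all, crops included, and the job is handed in when it is done.

```bash
ls; mkdir -p pics; python3 - <<'E'
from bench import bot, imaging
import cv2, numpy as np
for n in("scene","top"):
    im=imaging.capture(n); cv2.imwrite(f"pics/{n}0.png",im)
    m=imaging.camera_model(n); print(n,{k:np.round(v,4).tolist() if not isinstance(v,str) else v for k,v in m.items()})
a=cv2.imread("pics/scene0.png");b=cv2.imread("pics/top0.png")
s=bot.get_state();print(s["t"],s["tcp_pos"],s["orientation"])
E
```

```text
pics
scene {'K': [[392.4976, 0.0, 283.814], [0.0, 392.4976, 215.2275], [0.0, 0.0, 1.0]], 'position': [906.1964, 172.2689, 806.0577], 'rotation': [0.5222, 0.0068, 2.1891]}
top {'K': [[544.1378, 0.0, 275.3624], [0.0, 544.1378, 207.5439], [0.0, 0.0, 1.0]], 'position': [403.5059, -82.4273, 1501.3673], 'rotation': [0.107, -0.0137, -1.566]}
0.1 [120.79715243 536.06408235 249.27183345] [-3.14001764e+00 -2.08364868e-04  2.91981592e+00]
```

View pics/scene0.png

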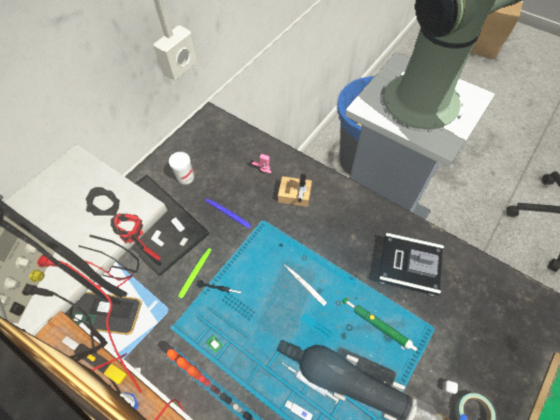

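View pics/top0.png

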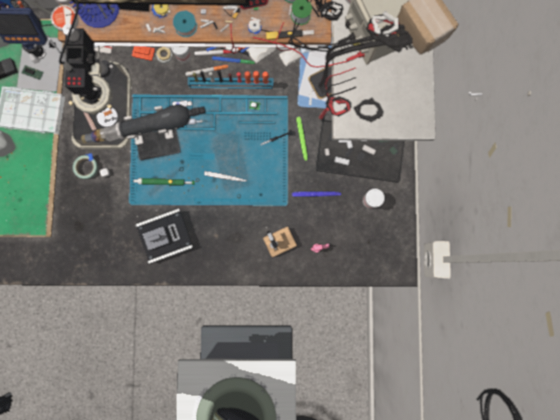

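```bash
cat > h.py <<'E'
from bench import bot, solve_ik, imaging
import numpy as np, cv2, pickle
from scipy.spatial.transform import Rotation as R
from scipy.optimize import least_squares
def rot(m):
    r=np.array(m["rotation"],float)
    return r if r.shape==(3,3) else R.from_euler('xyz',r).as_matrix()
def ray(m,px,fish):
    K=m["K"]; u=(px[0]-K[0][2])/K[0][0]; v=(px[1]-K[1][2])/K[1][1]
    if fish:
        th=np.hypot(u,v); s=np.sin(th)/max(th,1e-9); d=np.array([u*s,v*s,np.cos(th)])
    else: d=np.array([u,v,1.])/np.sqrt(1+u*u+v*v)
    return rot(m)@np.array([d[0],-d[1],-d[2]])
def onplane(m,px,z,fish=False):
    d=ray(m,px,fish); p=np.array(m["position"]); return p+d*(z-p[2])/d[2]
def tri(obs): # [(m,px,fish)]
    A=np.zeros((3,3));b=np.zeros(3);L=[]
    for m,px,f in obs:
        d=ray(m,px,f);P=np.eye(3)-np.outer(d,d);A+=P;b+=P@np.array(m["position"]);L.append((P,np.array(m["position"])))
    x=np.linalg.solve(A,b); return x,[np.linalg.norm(P@(x-p)) for P,p in L]
def proj(m,X,fish=True):
    c=rot(m).T@(np.array(X,float)-np.array(m["position"])); x,y,z=c[0],-c[1],-c[2]; K=m["K"]
    r=np.hypot(x,y); s=(np.arctan2(r,z)/max(r,1e-9)) if fish else 1/z
    return np.array([K[0][0]*x*s+K[0][2],K[1][1]*y*s+K[1][2]])
def shot(name):
    m=imaging.camera_model("wrist"); im=imaging.capture("wrist"); cv2.imwrite(f"pics/{name}.png",im); pickle.dump(m,open(f"pics/{name}.pkl","wb")); return m,im
def load(name): return pickle.load(open(f"pics/{name}.pkl","rb"))
E
python3 - <<'E'
from h import *
s=imaging.camera_model("scene");t=imaging.camera_model("top")
print(imaging.camera_model("wrist"))
print(proj(t,[0,0,0],False),proj(s,[0,0,0],False))
for n,pt,ps in [("slot",(174,232),(398,260)),("pallet",(165,237),(413,262)),("rack",(280,240),(295,191)),("cover",(155,238),(425,259)),("wing",(269,238),(304,183))]:
    print(n,*[np.round(a,1) for a in tri([(t,pt,False),(s,ps,False)])])
E
```

```text
{'K': array([[325.1922621 ,   0.        , 277.29146257],
       [  0.        , 325.1922621 , 209.09671516],
       [  0.        ,   0.        ,   1.        ]]), 'position': array([ 43.78665138, 553.54806941, 372.90855216]), 'rotation': array([-0.31490896,  0.00166526,  1.34942633])}
[235.92269059 418.29973882] [421.29249445 100.48251981]
slot [493.6 172.1  27.9] [0.3 0.3]
pallet [479.5 198.3  27. ] [2.4 2.4]
rack [ 472.7 -112.9   21.6] [2.5 2.5]
cover [475.6 216.5  58.3] [0.2 0.2]
wing [476.  -84.8  82. ] [0.2 0.2]
```

```bash
python3 - <<'E'
from h import *
bot.move_ptp([485,195,165],[np.pi,0,1.78]); bot.dwell(.15); m,a=shot("p1")
bot.move_ptp([485,195,165],[np.pi,0,-1.36]); bot.dwell(.15); m,b=shot("p2")
s=bot.get_state();print(s["t"],s["tcp_pos"],s["orientation"],s["qpos"])
for n,i in(("p1",a),("p2",b)):
    print(proj(load(n),[485,195,30]))
    cv2.imwrite(f"pics/{n}c.png",cv2.resize(i[60:360,80:480],None,fx=2,fy=2,interpolation=cv2.INTER_CUBIC))
E
```

```text
4.9917 [485.03882364 194.99972415 165.00632337] [-3.14153425e+00 -1.35849666e-05 -1.36004586e+00] [ 2.41004794e-01  3.51250834e-01 -3.90451355e-01  8.29036168e-01
 -1.53455325e-05 -1.54054200e+00]
[276.78105756 204.25590435]
[277.7380976  203.98268781]
```

View pics/p1c.png

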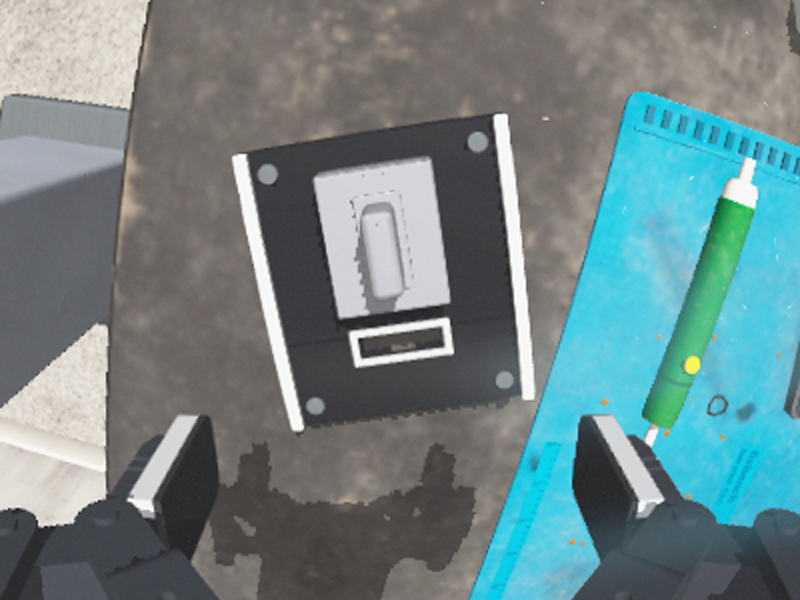

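View pics/p2c.png

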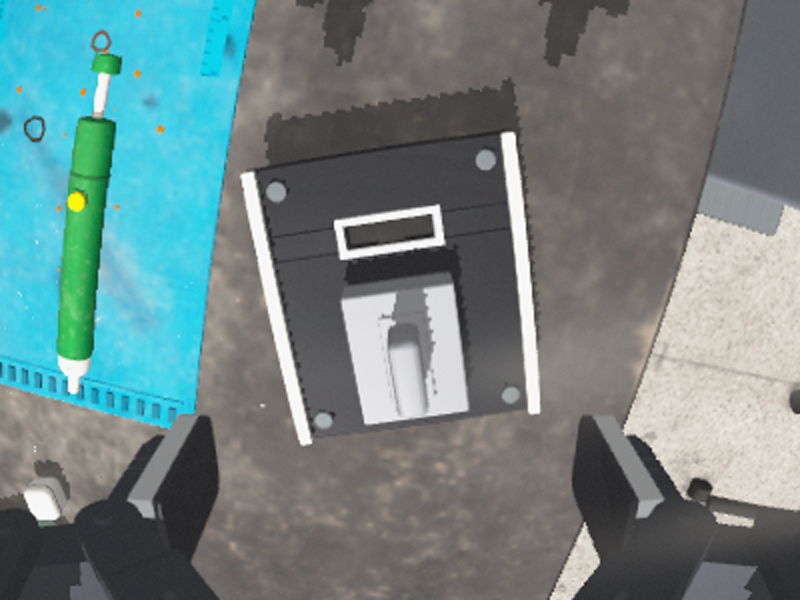

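p1/p2 show the pallet with cover. The slot frame centre is at crop (401,343) in p1c and (390,233) in p2c, and the four screws and the cover's top corners are clear in both views. I'll triangulate these.

```bash
cat > m1.py <<'E'
from h import *
m1,m2=load("p1"),load("p2")
o=lambda p:((p[0]+.5)/2-.5+80,(p[1]+.5)/2-.5+60)
def T(a,b): return tri([(m1,o(a),True),(m2,o(b),True)])
F={"s-+":((268,174),(511,395)),"s++":((478,142),(324,420)),"s--":((316,406),(486,160)),"s+-":((505,380),(276,191)),
"slot--":((353,368),(439,206)),"slot-+":((349,331),(445,245)),"slot++":((450,319),(341,260)),"slot+-":((453,355),(334,220)),
"c-+":((314,176),(468,410)),"c++":((431,157),(366,425)),"c+-":((450,303),(343,297)),"c--":((338,320),(453,281)),
"fin-y":((389,297),(402,330)),"fin+y":((379,206),(413,414))}
P={}
for k,(a,b) in F.items():
    x,r=T(a,b);P[k]=x;print(k,np.round(x,1),np.round(r[0],2))
sl=sum(P[k] for k in P if k.startswith("slot"))/4; cv=(P["c-+"]+P["c++"]+P["c+-"]+P["c--"])/4
sc=sum(P[k] for k in P if k.startswith("s-") or k.startswith("s+"))/4
d=P["s-+"]+P["s++"]-P["s--"]-P["s+-"];e=P["s++"]+P["s+-"]-P["s-+"]-P["s--"]
print(sl,sc,cv,np.arctan2(-d[0],d[1]),np.arctan2(e[1],e[0]))
c=cv-sl;print("slot->cover",c,np.arctan2(-c[0],c[1]),"slot->screws",sc-sl,np.arctan2(*((sc-sl)[:2]*[-1,1])))
E
python3 m1.py
```

```text
s-+ [425.1 232.1  31.8] 0.33
s++ [504.2 261.8  31.7] 0.39
s-- [461.9 134.9  31.9] 0.42
s+- [541.2 164.6  31.2] 0.29
slot-- [475.3 157.   32. ] 0.29
slot-+ [469.7 172.6  30.2] 0.41
slot++ [510.2 187.4  31.6] 0.53
slot+- [515.8 171.6  31.3] 0.18
c-+ [445.  236.8  44.7] 0.15
c++ [486.2 252.9  44.8] 0.53
c+- [506.3 198.4  45.1] 0.63
c-- [464.9 182.5  45.9] 0.04
fin-y [481.6 201.   61.3] 0.2
fin+y [470.6 233.7  63.7] 0.7
[492.73954567 172.16314547  31.27498585] [483.07964571 198.36117863  31.66667736] [475.5873412  217.68084398  45.12994168] 0.3629755635464774 0.35873720260134156
slot->cover [-17.15220447  45.51769851  13.85495583] 0.3603696658302323 slot->screws [-9.65989996 26.19803316  0.3916915 ] 0.3532589976305722
```

Geometry agrees: slot→cover is 48.6 mm (should be 48), slot→plate centre is 27.9 mm (28), yaw is 0.361, and heights are within 2 mm. Next I move the cover.

```bash
python3 - <<'E'
from h import *
c=[475.9,217.1]; o=[np.pi,0,0.361-np.pi/2]
bot.grip(0.6,40)
bot.move_ptp([*c,110],o); bot.movel([*c,69],max_speed=120)
bot.grip(0,40); s=bot.get_state(); print(s["t"],s["opening"],s["gripper_force"],s["contact_force"])
bot.movel([*c,125],max_speed=120); s=bot.get_state(); print(s["contact_force"],s["opening"])
bot.move_ptp([445,20,85],o)
bot.movel([445,20,46],max_speed=100)
print(bot.movel([445,20,36],max_speed=20,threshold=3))
s=bot.get_state(); print(s["t"],s["tcp_pos"],s["contact_force"])
bot.grip(0.6); bot.movel([445,20,100],max_speed=150)
bot.move_ptp([473,-105,165],o); bot.dwell(.15); m,a=shot("r1")
bot.move_ptp([473,-105,165],[np.pi,0,o[2]+np.pi]); bot.dwell(.15); m,b=shot("r2")
s=bot.get_state();print(s["t"],s["qpos"])
for n,i in(("r1",a),("r2",b)):
    cv2.imwrite(f"pics/{n}c.png",cv2.resize(i[60:360,80:480],None,fx=2,fy=2,interpolation=cv2.INTER_CUBIC))
E
```

```text
6.7 0.13289065698980942 40.589046478271484 [-0.35524624 -0.40401509  6.34688325]
[-0.59063533 -1.01784573 -0.58379017] 0.1267802107712971
True
9.0833 [445.71478675  19.96101999  39.90638257] [-0.98597072 -0.17395751  7.42466786]
13.7833 [-3.70928267e-01  2.86237432e-01 -4.86531794e-01  7.98009042e-01
  5.63020239e-06  8.38794250e-01]
```

View pics/r1c.png

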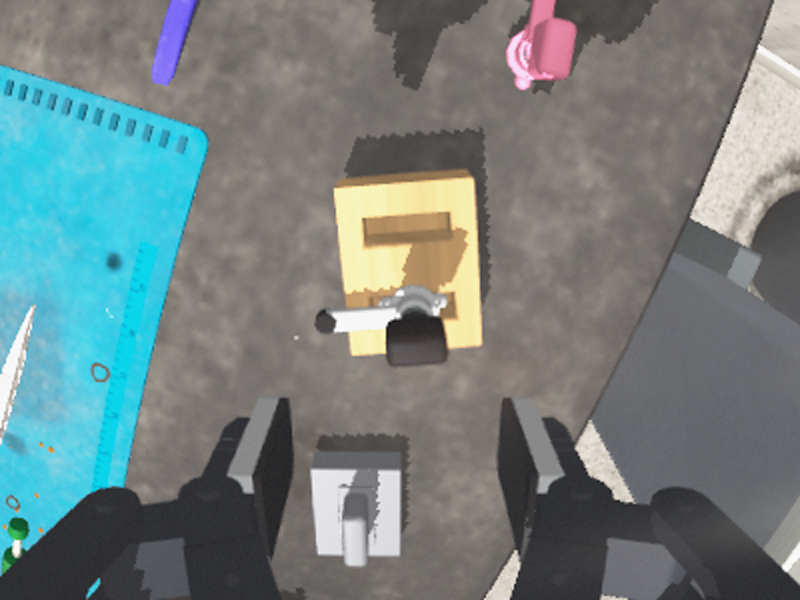

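View pics/r2c.png

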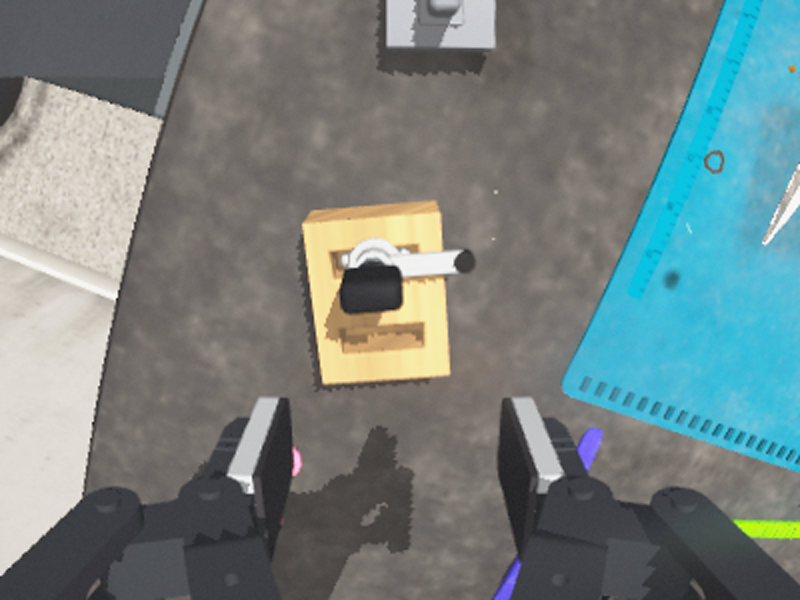

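```bash
python3 - <<'E'
import cv2,numpy as np
f=lambda n,x,y:cv2.resize(cv2.imread(f"pics/{n}.png")[y:y+100,x:x+100],(400,400),interpolation=cv2.INTER_CUBIC)
im=np.hstack([f("r1",230,140),f("r2",230,150)])
im=cv2.convertScaleAbs(im,alpha=1.6,beta=20)
cv2.imwrite("pics/rc.png",im)
E
```

```text
(no output)
```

View pics/rc.png

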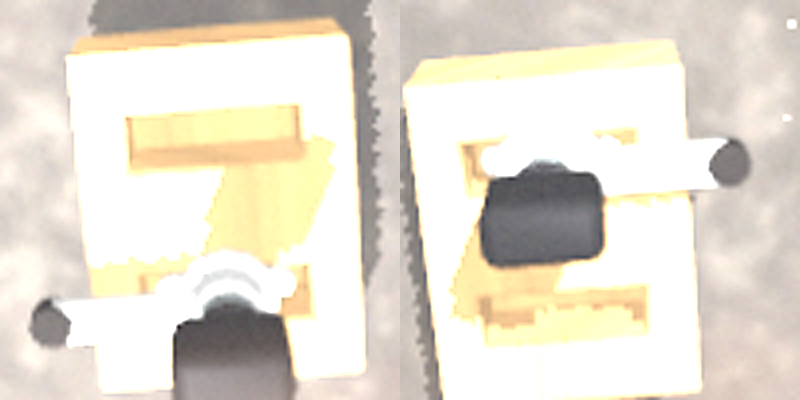

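```bash
cat > m2.py <<'E'
from h import *
m1,m2=load("r1"),load("r2")
o=lambda p:((p[0]+.5)/2-.5+80,(p[1]+.5)/2-.5+60)
q=lambda p,y:((p[0]+.5)/4-.5+230,(p[1]+.5)/4-.5+y)
T=lambda a,b:tri([(m1,a,True),(m2,b,True)])
P={}
for k,a,b in [("TL",q((68,57),140),o((450,376))),("TR",q((349,33),140),o((322,384))),("BR",q((366,373),140),q((4,88),150)),("BL",q((99,392),140),q((284,63),150)),
 ("toe",q((50,323),140),q((330,162),150)),("wing",q((235.5,389),140),q((143.5,242),150)),
 ("pockL",q((130,165),140),o((424,325))),("pockR",q((299,145),140),o((341,333)))]:
    P[k],r=T(a,b);print(k,np.round(P[k],1),np.round(r[0],2))
C=(P["TL"]+P["TR"]+P["BR"]+P["BL"])/4
y=P["BL"]+P["BR"]-P["TL"]-P["TR"]; x=P["TL"]+P["BL"]-P["TR"]-P["BR"]
print(C,"size",np.linalg.norm(x)/2,np.linalg.norm(y)/2,"yaw",np.arctan2(x[1],x[0]),np.arctan2(-y[0],y[1]))
w=(np.arctan2(x[1],x[0])+np.arctan2(-y[0],y[1]))/2
print("hd",C[:2]+17*np.array([-np.sin(w),np.cos(w)]),"toe-hd",P["toe"]-P["wing"])
E
python3 m2.py
```

```text
TL [ 509.8 -134.2   30.9] 0.29
TR [ 459.  -158.6   29.2] 0.11
BR [428. -93.  31.] 0.35
BL [479.6 -68.3  30. ] 0.09
toe [494.7 -82.6  37.7] 0.04
wing [462.  -98.3  79.3] 0.35
pockL [ 490.7 -117.1   28.2] 0.48
pockR [ 459.3 -133.3   27.2] 0.09
[ 469.09069869 -113.53668393   30.28500076] size 56.77726224198327 72.50759776236394 yaw 0.4460558512899162 0.43552770351561476
hd [461.8375519  -98.16164372] toe-hd [ 32.74220699  15.73587672 -41.6246003 ]
```

```bash
python3 - <<'E'
from h import *
h=[461.9,-98.2]; s0=[492.85,172.17]
bot.grip(0.5,70)
bot.move_ptp([*h,115],[np.pi,0,0.441-np.pi]); bot.movel([*h,73.3],max_speed=100)
bot.grip(0,70); s=bot.get_state(); print(s["t"],s["opening"],s["gripper_force"],s["contact_force"],s["tcp_pos"])
bot.movel([*h,135],max_speed=100); s=bot.get_state(); print(s["opening"],s["contact_force"])
bot.move_ptp([*s0,135],[np.pi,0,0.361-np.pi]); 
bot.movel([*s0,92],max_speed=100); bot.dwell(.2)
m,a=shot("i1"); s=bot.get_state(); print(s["t"],s["tcp_pos"],s["orientation"],s["contact_force"],s["qpos"])
print(proj(m,[*s0,30]))
c=a[120:345,130:430]
cv2.imwrite("pics/i1c.png",cv2.resize(c,(800,600),interpolation=cv2.INTER_CUBIC))
E
```

```text
16.4417 0.12423319532050106 70.90200662612915 [-0.34112145 -0.03716309  3.61410567] [462.46269772 -98.37641361  73.96806525]
0.12610012141675692 [ 0.38735525 -0.52348056 -0.29417452]
19.1 [493.37305753 172.2453081   92.65190121] [-3.14138702e+00  1.24511146e-03 -2.78064701e+00] [ 0.04088437 -0.38764273 -0.43893663] [ 1.94576138e-01  4.38826817e-01 -4.74668765e-01  6.56038772e-01
  3.40186267e-06 -1.66369372e-01]
[278.16350751 236.18811554]
```

View pics/i1c.png

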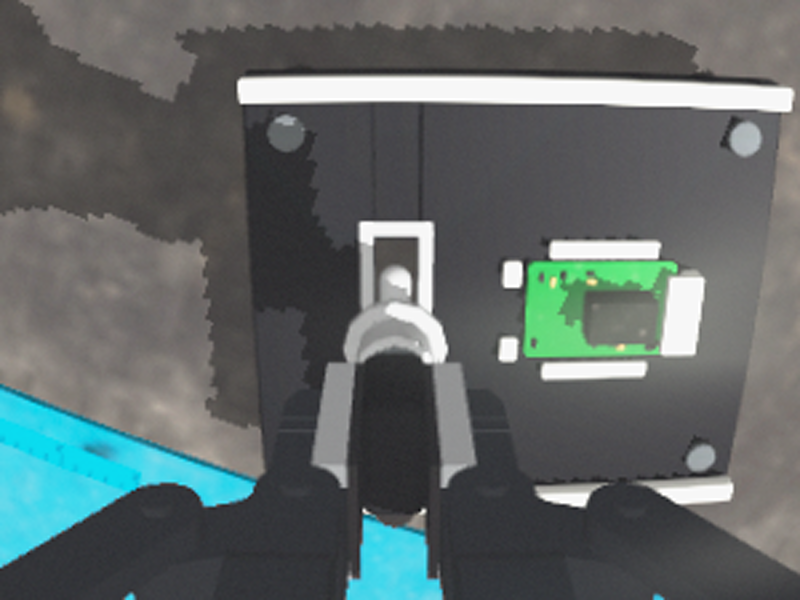

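The pin hangs centred over the slot (pin at x≈396, slot frame 360–433) with the slot axis parallel to it. The board is in its nest. Next: insert, press and turn.

```bash
python3 - <<'E'
from h import *
s0=[492.85,172.17]
def st(l):
    s=bot.get_state(); print(l,round(s["t"],2),np.round(s["tcp_pos"],2),np.round(s["contact_force"],2),round(s["wrist_torque"][2],2)); return s
hit=bot.movel([*s0,70],max_speed=25,threshold=3.5); print(hit); s=st("contact")
z=s["tcp_pos"][2]
if hit and 70.5<z<76.5:
    bot.movel([*s0,66.3],max_speed=25); bot.dwell(.2); s=st("pressed")
E
```

```text
True
contact 19.82 [492.66 172.14  72.92] [0.48 0.58 5.68] 0.03
pressed 20.43 [492.75 172.21  67.03] [-3.3  -0.6   8.95] 0.05
```

```bash
python3 - <<'E'
from h import *
s0=[492.85,172.17]
def st(l):
    s=bot.get_state(); print(l,round(s["t"],2),np.round(s["tcp_pos"],2),np.round(s["contact_force"],2),round(s["wrist_torque"][2],2),np.round(s["orientation"],3)); return s
bot.movel([*s0,65.2],max_speed=20); bot.dwell(.2); s=st("pressed")
y0=0.361-np.pi
for k in (1,2,3,4):
    bot.move_ptp([*s0,65.2],[np.pi,0,y0+k*np.pi/8]); s=st(k)
    if abs(s["wrist_torque"][2])>1.0: print("stuck");break
bot.dwell(.2); st("turned")
m,a=shot("t1"); cv2.imwrite("pics/t1c.png",cv2.resize(a[120:345,130:430],(800,600),interpolation=cv2.INTER_CUBIC))
E
```

```text
pressed 20.88 [492.74 172.21  66.03] [-2.65 -0.95  8.91] -0.0 [ 3.141e+00 -2.000e-03 -2.780e+00]
1 21.33 [493.81 172.23  66.35] [-1.44 -1.02  9.46] 0.04 [-3.140e+00  2.000e-03 -2.388e+00]
2 21.8 [494.3  172.34  66.51] [-0.64 -0.05  9.51] 0.03 [-3.139e+00  1.000e-03 -1.995e+00]
3 22.26 [494.46 172.4   66.56] [-0.   -0.98  9.73] 0.08 [-3.138e+00  1.000e-03 -1.602e+00]
4 22.73 [494.47 172.48  66.57] [-1.18  0.23  9.71] 0.1 [-3.138e+00 -1.000e-03 -1.210e+00]
turned 22.93 [494.48 172.48  66.56] [-0.02 -0.74  8.48] 0.04 [-3.138e+00 -1.000e-03 -1.210e+00]
```

View pics/t1c.png

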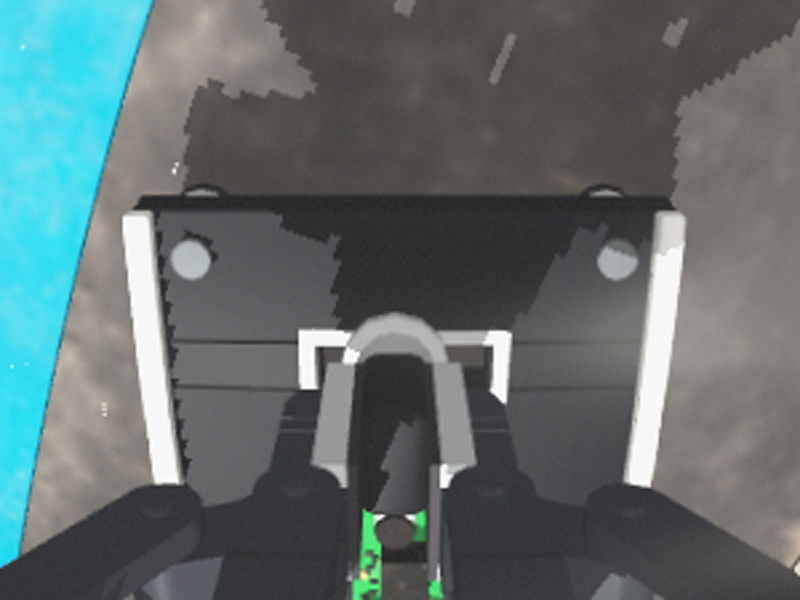

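The finger points at the board and the toe is over its near end, but the collar sits about 2 mm towards pallet +x (collar centre 396, slot centre 405). I'll shift it back, then let it rise gently.

```bash
python3 - <<'E'
from h import *
s0=np.array([492.85,172.17])
def st(l):
    s=bot.get_state(); print(l,round(s["t"],2),np.round(s["tcp_pos"],2),np.round(s["contact_force"],2)); return s
c=s0-[1.7,0.3]
for _ in range(2):
    bot.movel([*c,65.2],max_speed=20); bot.dwell(.2); s=st("shift"); c=c+(s0-s["tcp_pos"][:2])*.9
for z in (68,70,71.5):
    bot.movel([*c,z],max_speed=20); bot.dwell(.1); s=st(z)
E
```

```text
shift 23.43 [494.26 172.44  67.04] [ 2.44 -0.38  8.95]
shift 23.88 [494.09 172.37  67.38] [4.3  0.29 8.26]
68 24.27 [493.34 172.21  70.14] [4.71 0.85 6.79]
70 24.62 [492.47 172.05  71.72] [4.21 0.83 6.45]
71.5 24.98 [490.48 171.69  72.3 ] [3.38 1.04 6.25]
```

The force of 6.3 N at z 72.3 means the stem is nearly up, so the pin is in the groove. I'll recentre, release and look.

```bash
python3 - <<'E'
from h import *
s0=np.array([492.85,172.17]); o=[np.pi,0,0.361-np.pi/2]
def st(l):
    s=bot.get_state(); print(l,round(s["t"],2),np.round(s["tcp_pos"],2),np.round(s["contact_force"],2)); return s
bot.movel([*(s0+[.6,.2]),72],max_speed=20); bot.dwell(.2); st("c")
bot.grip(0.45); s=st("rel"); p=s["tcp_pos"]
bot.movel([p[0],p[1],125],max_speed=120)
bot.move_ptp([*(s0+40*np.array([.353,-.9355])),160],o); bot.dwell(.2)
m,a=shot("e1"); st("end")
im=cv2.resize(a[150:390,150:450],(750,600),interpolation=cv2.INTER_CUBIC); cv2.imwrite("pics/e1c.png",im)
u=np.array([.9355,.353]);v=np.array([-.353,.9355])
f=lambda X:np.round((proj(m,X)-[150,150]+.5)*2.5-.5)
for k,X in {"slot":[*s0,30],"toe_top":[*(s0+36*v),40],"wingtop47":[*s0,77],"wingtop42":[*s0,72]}.items(): print(k,f(X))
E
```

```text
c 25.57 [491.23 171.89  71.46] [-2.67 -0.22  6.49]
rel 25.95 [493.1  172.33  71.69] [-0.84 -0.47 -0.75]
end 27.12 [505.78 135.22 158.82] [-1.06 -0.2   0.51]
slot [316. 250.]
toe_top [316. 355.]
wingtop47 [315. 319.]
wingtop42 [315. 311.]
```

View pics/e1c.png

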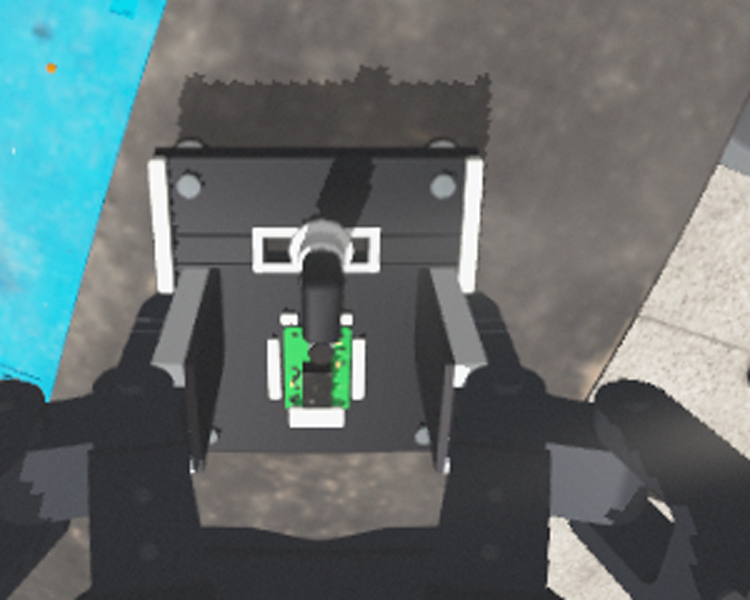

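The hold-down stands upright with its finger over the board's near end and the board nested; the toe is at (321,351) and the slot frame's centre at (316.5,250). I'll check the stem height and offset numerically from these pixels.

```bash
python3 - <<'E'
from h import *
m=load("e1"); s0=np.array([492.85,172.17]);u=np.array([.9355,.353]);v=np.array([-.353,.9355])
f=lambda X:np.round((proj(m,X)-[150,150]+.5)*2.5-.5,1)
g=lambda p,z:onplane(m,((p[0]+.5)/2.5-.5+150,(p[1]+.5)/2.5-.5+150),z,True)[:2]
L=lambda p,z:np.round([(g(p,z)-s0)@u,(g(p,z)-s0)@v],1)
print("slot",L((316.5,250),30),"collar/hub",L((321.5,245),40),"toe",L((321,351),38.5),"wing top mid-edge",L((322,341),77),L((322,341),72.5))
print("far wing edge stem.001",f([*(s0-1.5*u+11*v),77]),"stem.0055",f([*(s0-1.5*u+11*v),72.5]))
E
```

```text
slot [-0.3 -0.1] collar/hub [-2.  -6.7] toe [-1.9 35.4] wing top mid-edge [-1.9  7.5] [-2.  10.2]
far wing edge stem.001 [320.5 351.1] stem.0055 [320.4 343.1]
```

```bash
python3 - <<'E'
from h import *
a=cv2.imread("pics/e1.png").astype(int).mean(2)
x0=150+322/2.5
for x in (275,277,278,279,281): print(x,a[245:298,x].astype(int).tolist())
print([ (y,a[y,262:296].astype(int).tolist()) for y in (270,280,284,290)])
E
```

```text
275 [135, 133, 149, 166, 141, 89, 55, 50, 50, 46, 46, 46, 46, 47, 47, 46, 46, 46, 51, 58, 71, 85, 90, 90, 94, 92, 91, 93, 91, 92, 94, 94, 93, 94, 93, 93, 94, 96, 95, 94, 95, 86, 123, 53, 71, 72, 70, 72, 72, 66, 48, 42, 38]
277 [135, 135, 159, 167, 128, 75, 51, 49, 49, 46, 48, 49, 46, 46, 46, 42, 43, 48, 51, 57, 72, 84, 88, 87, 88, 88, 88, 88, 89, 87, 88, 89, 88, 88, 90, 89, 88, 89, 89, 86, 86, 84, 64, 71, 72, 73, 73, 74, 74, 74, 63, 42, 42]
278 [135, 135, 157, 153, 119, 78, 54, 50, 47, 50, 47, 49, 47, 45, 47, 45, 45, 47, 50, 59, 72, 81, 87, 84, 84, 84, 87, 87, 86, 87, 86, 86, 87, 87, 85, 85, 84, 83, 84, 83, 84, 81, 68, 72, 71, 72, 73, 72, 73, 74, 64, 43, 38]
279 [133, 135, 155, 157, 123, 79, 54, 50, 47, 50, 48, 47, 47, 45, 44, 46, 43, 49, 50, 60, 69, 79, 82, 82, 81, 84, 82, 84, 84, 84, 84, 84, 82, 80, 83, 81, 81, 80, 82, 79, 78, 75, 63, 72, 73, 73, 73, 71, 73, 72, 61, 46, 38]
281 [134, 133, 151, 165, 159, 109, 56, 50, 49, 50, 48, 50, 48, 48, 45, 48, 47, 47, 51, 59, 67, 75, 77, 78, 80, 80, 78, 78, 78, 77, 75, 75, 75, 72, 73, 73, 70, 70, 71, 69, 68, 68, 83, 75, 71, 73, 71, 74, 73, 66, 47, 37, 43]
[(270, [90, 88, 89, 87, 87, 86, 86, 87, 72, 56, 65, 80, 91, 92, 89, 88, 84, 84, 82, 80, 75, 66, 62, 56, 55, 69, 82, 81, 84, 84, 82, 82, 82, 82]), (280, [88, 116, 112, 107, 93, 92, 89, 56, 50, 51, 66, 80, 92, 93, 94, 89, 85, 81, 76, 73, 67, 63, 58, 54, 71, 94, 90, 87, 76, 76, 83, 81, 81, 80]), (284, [89, 113, 139, 139, 135, 103, 102, 122, 128, 57, 65, 81, 94, 94, 91, 86, 83, 79, 74, 69, 66, 63, 56, 54, 68, 103, 123, 122, 94, 70, 81, 69, 49, 46]), (290, [98, 99, 135, 137, 138, 136, 135, 137, 136, 137, 133, 84, 68, 72, 73, 73, 72, 73, 73, 73, 68, 68, 110, 137, 128, 119, 122, 124, 101, 245, 247, 247, 247, 241])]
```

```bash
python3 - <<'E'
from h import *
s0=np.array([492.85,172.17]);v=np.array([-.353,.9355]); o=[np.pi,0,0.361-np.pi/2]
u=np.array([.9355,.353])
for n,k in (("e2",15),("e3",70)):
    bot.move_ptp([*(s0+k*v),160],o); bot.dwell(.25); m,a=shot(n)
    g=a.astype(int).mean(2)
    p0=proj(m,[*(s0-1.8*u-14*v),75]);p1=proj(m,[*(s0-1.8*u+16*v),75]); x=int(round((p0[0]+p1[0])/2)); ya,yb=sorted((int(p0[1]),int(p1[1])))
    print(n,x,ya-8,g[ya-8:yb+9,x-1:x+2].mean(1).astype(int).tolist(),"exp near/far z77",[np.round(proj(m,[*(s0-1.8*u+q*v),z])[1],1) for z in(77,72.5) for q in (-11,11)])
    # toe
print(bot.get_state()["t"])
E
```

```text
e2 280 177 [175, 176, 168, 146, 132, 98, 39, 39, 40, 37, 38, 40, 43, 48, 55, 63, 71, 75, 76, 78, 78, 79, 82, 82, 84, 84, 86, 86, 87, 88, 88, 87, 88, 87, 86, 87, 87, 87, 87, 87, 85, 79, 177, 244, 247, 247, 247, 247, 247, 247, 247, 246, 211, 72, 80, 80, 83, 84, 85] exp near/far z77 [np.float64(190.6), np.float64(222.0), np.float64(188.9), np.float64(219.8)]
e3 281 93 [50, 50, 50, 50, 50, 50, 49, 48, 48, 49, 49, 50, 44, 41, 45, 47, 48, 50, 49, 51, 51, 51, 50, 50, 50, 49, 49, 50, 49, 49, 49, 50, 46, 48, 46, 47, 46, 48, 48, 45, 46, 46, 45, 43, 42, 49, 119, 224, 246, 246, 246, 246, 246, 246, 246, 246, 246, 246, 246, 247, 246, 246, 246, 246] exp near/far z77 [np.float64(106.4), np.float64(140.8), np.float64(106.4), np.float64(140.1)]
28.3833
```

```bash
python3 - <<'E'
from h import *
s0=np.array([492.85,172.17]);v=np.array([-.353,.9355]);u=np.array([.9355,.353])
M=[load(n) for n in("e1","e2","e3")]
def fit(rows):
    ms=[(m,r) for m,r in zip(M,rows) if r]
    r=least_squares(lambda p:[proj(m,[*(s0-1.8*u+p[0]*v),p[1]])[1]-y for m,y in ms],[0,75]); return np.round(r.x,2),np.round(r.fun,2)
print("far",fit([286.8,218.7,138.8]),fit([286.8,None,138.8]),fit([286.8,218.7,None]));print("near",fit([264.7,191.3,None]))
# references: screws/slot rows at plate height; slot far/near frame check
for n in("e1","e3"):
    g=cv2.imread(f"pics/{n}.png").astype(int).mean(2); m=load(n)
    x=int(round(proj(m,[*(s0+14*u),31])[0])); y=int(proj(m,[*s0,31])[1]); print(n,x,y-16,g[y-16:y+17,x].astype(int).tolist(), proj(m,[*(s0+14*u),31]))
E
```

```text
far (array([ 9.93, 73.78]), array([-0.15,  0.25, -0.11])) (array([ 9.99, 73.9 ]), array([0., 0.])) (array([ 9.31, 75.01]), array([-0., -0.]))
near (array([-10.55,  77.15]), array([-0., -0.]))
e1 260 234 [86, 88, 89, 89, 89, 91, 91, 232, 247, 247, 228, 109, 79, 78, 78, 79, 62, 50, 52, 47, 50, 185, 246, 247, 226, 118, 89, 92, 89, 89, 90, 91, 91] [259.51817864 250.3138159 ]
e3 260 104 [71, 73, 72, 71, 73, 76, 165, 246, 246, 246, 225, 72, 77, 77, 77, 74, 75, 77, 75, 74, 78, 78, 66, 186, 243, 246, 246, 190, 86, 73, 75, 73, 71] [259.56490957 120.68775656]
```

Edge triangulation is ambiguous because of the rounded edges (74–77 mm). I'll feel the wing's top with the shut fingertips: contact at TCP≈96 means the stem is up, ≈91.5 means it's caught beside the groove.

```bash
python3 - <<'E'
from h import *
s0=np.array([492.85,172.17]);u=np.array([.9355,.353]); o=[np.pi,0,0.361-np.pi/2]
w=s0-1.3*u
bot.grip(0); bot.move_ptp([*w,105],o); bot.dwell(.2)
hit=bot.movel([*w,90],max_speed=12,threshold=1.5); s=bot.get_state()
print(hit,s["t"],np.round(s["tcp_pos"],2),np.round(s["contact_force"],2),s["opening"])
bot.movel([*w,112],max_speed=80)
E
```

```text
True 30.2833 [491.59 171.68  95.54] [-0.05 -0.02  6.17] -4.5434340587092016e-05
```

Contact came at 95.5 mm, so the stem is up and the pin is in the groove. Backing off and handing in.

```bash
python3 - <<'E'
from h import *
bot.movel([490,165,200],max_speed=150); print(bot.sign_off(), bot.get_state()["t"])
E
```

```text
the job is handed in; nothing more can be done
the job is handed in; nothing more can be done
```

The job is handed in: the cover stands open side down on the bench, and the hold-down is locked with its toe over the board's near end, about 1.9 mm to one side of its mark, while the board was still in its nest at the last look.

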